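# Tap a drawer front home under the index plunger and clamp it for drilling

### The arm

A 7-joint arm with a two-finger parallel gripper is mounted at the origin on a cart in front of the work surface, level with it; the furniture and walls round the work are solid. World frame = base frame: x ahead of the robot, y to its left, z up, the work surface at z = 0. Lengths are in mm, angles in rad, forces in N, time in s.
With the tool pointing down it reaches from about 400 to 875 mm from the base axis. Payload 4.4 kg.
Tool frame: the origin (TCP) lies between the finger pads; the fingertips stand 22 mm ahead of it and the grasp point (between the pads) lies 3 mm ahead of it; z points along the fingers, y is the line along which they close (so a half turn about z gives the same grasp; the last joint's range is limited). The gripper opens to 85 mm and grips with 20 to 120 N. Pads are 22 mm wide; open, the fingers measure 114 mm over their backs; the gripper's body (76 mm by 85 mm) begins 54 mm behind the grasp point. The pads swing forward as they close: fully open they stand 13 mm farther back than shut.
Start: joints at [-1.343, 0.628, 0.038, 1.517, -0.027, 0.996, -0.02], TCP at [188.21, 622.17, 223.813] pointing down, gripper open.
Joint ranges: [-3.06, 3.06], [-0.37, 2.12], [-1.25, 1.32], [0.18, 2.47], [-1.1, 4.24], [0.23, 1.98], [-2.94, 2.94]. Speed limits (rad/s): [2.57, 2.57, 3.14, 3.14, 3.14, 3.14, 3.14].

### API

Orientations are given as [roll, pitch, yaw] about the fixed x, y, z axes, in that order (R = Rz(yaw) Ry(pitch) Rx(roll)).
In Python, from cell import ctrl gives the robot as it stands.
- The arm moves only by the tool step_arm, never from a script. Its argument "plan" is a list of rows, each an object of numbers: "dx", "dy", "dz": the shift along the tool's x, y, z scaled (see below); "ax", "ay", "az": the turn, a rotation vector about the tool's x, y, z scaled (see below); "gripper": the opening, from 0 (shut) to 1 (fully open). A call has 1 to 20 rows; each row shifts and turns the commanded pose from where the row before left it, along the tool's axes as they then stand; what a row does not reach is not made up. The controller multiplies each number of a shift by 0.3 m and each number of a turn by 90 degrees. A row lasts 1/8 s, in which the tool goes at most 62.5 mm and 10.7 degrees, less where a joint would pass 70% of its speed; a pose out of reach is approached as far as the arm can. A call with a number of a shift or a turn outside -1 to 1 is refused whole. A call with a gripper value outside its range is refused whole. The fingers move at their own pace and stop on an object; the grip force is fixed at half the most. Time passes only in rows, so rows that do not move let the fingers close. It gives the time, the measured TCP pose, the force, the opening and the grip force at its end, in the units of the state.
- ctrl.read_state(): the state, without advancing time (a new reading comes with each control period).
- ctrl.get_image(name): name is "scene" or "top"; returns a dict with "color" (480x640x3 uint8, red, green, blue), "range_z" (480x640 float32, mm along the optical axis (not along the pixel's ray), 0 where there is no reading), "fx", "fy", "cx", "cy" (pixels), "T" (4x4, takes a point from camera to world coordinates). Camera axes: x right, y down, z forward; pixel columns grow to the right and rows downward; lengths in mm; the calibration is good to about 2 mm. A picture is of the moment at which its call begins.
- ctrl.finish_job(): hands the job in; it is judged then, once.
The state is a dict: "clock": time; "qpos": joint angles; "qd": joint speeds; "tau": joint torques, N m; "eef_pos": TCP position; "tool_rot": TCP orientation; "force": force on the tool from outside, world axes, zero at the start; "torque": the same for the moment, N m; "width": finger opening in mm; "gripper_force": force on a finger pad.
Only numpy, scipy, OpenCV 4.12 (cv2) and the standard library are available. Lean on these libraries where they do the work, as an engineer would, in place of code of your own. Each camera call takes 0.05 s, during which the arm holds its last target. There are 200 camera calls.

### The job

Get the drawer front ready for drilling: with closed fingertips tap it gently along the jig, from one end or the other as needed, until the spring plunger has sunk fully into the hole in its middle. Take the fingers off, then prove that it is caught: press afresh on its right end and after that on its left end with about 15 N, never ramming it. Last, swing the clamp button by its knob all the way across the board, let go, and leave the other things on the bench where they are.

Things in the scene. Friction and masses are not known exactly. Their poses are not given: they have to be found in the camera images.
- jig: drilling jig fixed on the bench: plywood bed 123 x 150 x 18 mm with two hardwood fences, 16 mm wide and 150 mm long, parallel to its y axis, 91 mm apart, their tops 40 mm above the bench, flush with the board's top. Origin: under the middle of the bed, at bench height; at yaw 0 x points away from the robot, across the fences, y along them to the robot's left, z up.
- fence_middle (a point): middle of the jig at the height of the fence tops. Two rigid aluminium bridges, 24 mm wide along y, stand across the fences, one on each side of here, centred 15 to 27 mm away, beams 58 to 68 mm above the bench. One has the spring plunger (round black knob, up to 98 mm high), the other a flat drill bush (72 mm high). They stand in either order; their places are not measured.
- drawer_front: loose light-wood board 90 (x) x 200 (y) x 22 (z) mm, 0.2 to 0.4 kg, lying on the jig's bed between the fences (0.5 mm play each side): it slides only along the jig's y. Origin: centre of its underside, 18 mm above the bench. Its ends stand out of the jig and are free to be tapped; it is too wide to grip. Sliding it takes 4 to 8 N.
- board_hole (a point): mouth of the 16 mm through hole in the middle of the drawer front, on its top face. At the start it lies within 8 mm of the jig's middle, the plunger to one side of it or the other.
- index_plunger (a joint): how far the vertical spring plunger has sunk (m): about 0 while its nose rides on the board, 0.012 fully home in the hole. Nose 15 mm thick, its lowest 6 mm a cone: it begins to sink with the hole within 5 mm of it, goes home within 0.5 mm. It takes about 0.3 s to sink, so slide slowly (10 mm/s) where it may be. Once home it stops the board both ways (1 mm play): the push rises steeply.
- clamp_button (a joint): turn (rad) of the flat steel clamp arm, 18 mm wide, about its vertical pivot. Starts open, 0 to 0.25: at 0 it points off the jig's left end, leaning from the jig's +y by 0.45 rad towards +x. Grows anticlockwise seen from above; at its stop, 2.02, it points along -x right across the board with its sprung rubber foot pressing on it. Stays where left; 2 to 4 N at the knob, at most 8 N.
- clamp_pivot (a point): pivot of the clamp button on top of the far fence, 53.5 mm in +x and 58 mm in +y of the jig's origin, 40 mm above the bench.
- clamp_knob (a point): the middle of the upright black knob at the end of the clamp button's arm, 64 mm from the pivot: a round knob 19 mm thick and 30 mm tall, from 56 to 86 mm above the bench.
- screwdriver: bystander: red-handled screwdriver 198 x 29 x 27 mm lying on the bench; origin at the centre of its underside
- pencil: bystander: flat carpenter's pencil 14 x 146 x 9 mm lying on the bench; origin at the centre of its underside
- try_square: bystander: try square 120 x 146 x 14 mm lying on the bench; origin at the centre of its underside
- turned_knob: bystander: dark turned wooden finial, 51 mm wide, 102 mm tall, standing upright between the saw and the grinder; origin at the centre of its underside
- chuck_key: bystander: steel T-shaped chuck key 87 x 70 x 11 mm lying on the bench; origin at the centre of its underside

How it is judged (in metres and radians):
On the way, in this order (a step that is already met when the one before it is completed fails the run):
1. the plunger is fully home in the hole and the fingers are off the drawer front (value of joint index_plunger above 0.0112 m and contact force between the fingers and drawer_front below 0.5 N), for 0.2 s.
2. the caught drawer front is pressed on its right end (its -y end) with more than 10 N (value of joint index_plunger above 0.0112 m and contact force between the fingers and drawer_front above 10 N and y of the grasp point in the frame of drawer_front below -0.09 m), for 0.05 s.
3. then it is pressed on its left end (its +y end) with more than 10 N (value of joint index_plunger above 0.0112 m and contact force between the fingers and drawer_front above 10 N and y of the grasp point in the frame of drawer_front above 0.09 m), for 0.05 s.
4. last, the clamp button is swung across the board to its stop (value of joint clamp_button above 1.9 rad), for 0.2 s.
At the end, for the whole second after the job is handed in: The plunger is sunk at least 11.2 mm of its 12 mm, the clamp button is turned at least 1.9 rad of its 2.02 rad, the drawer front is at rest and the robot has let go (value of joint index_plunger above 0.0112 m and value of joint clamp_button above 1.9 rad and linear speed of drawer_front below 0.01 m/s); the robot touches nothing.
It fails at once if the drawer front is rammed: pushed with more than 25 N (contact force between any of the fingers, the arm and drawer_front above 25 N).
It fails at once if a bystander is shifted by more than 30 mm (distance of any of screwdriver, pencil, try_square, turned_knob, chuck_key from where it was at the start of the episode above 0.03 m).
It also fails if it takes over 69 s, if anything falls off the work surface, if the arm or the gripper's body presses on something with over 40 N, if the wrist force passes 120 N, or if a joint passes its speed limit or range.

## Working session

There is one attempt and no reset: what is moved stays moved. The work goes in short steps, Python scripts to look and compute and a tool call to move; the robot and the scene stay as the last step left them, time stands still between calls to the robot, and variables do not carry over. Pictures are saved under pics/ and viewed, at most 10 in all, crops included, and the job is handed in when it is done.

Besides the shell and the picture viewer there is one more tool, called after ">>>" as a command line: name --argument value ..., lists and objects as JSON in quotes. step_arm: Moves the arm, as the interface text tells. Shifts and turns lie within -1 to 1; 1 stands for 0.3 m of shift or 90 degrees of turn. Its arguments: {"type":"object","properties":{"plan":{"type":"array"}},"required":["plan"]}

```bash
mkdir -p pics && ls && python3 - <<'E'
from cell import ctrl
import cv2, numpy as np
s=ctrl.read_state();print({k:np.round(v,3).tolist() for k,v in s.items()})
for n in("scene","top"):
    im=ctrl.get_image(n);cv2.imwrite(f"pics/{n}0.png",im["color"][:,:,::-1]);np.savez(f"{n}0.npz",**im)
    print(n,im["fx"],im["fy"],im["cx"],im["cy"],np.round(im["T"],3).tolist())
E
```

```text
pics
{'clock': 0.0, 'qpos': [-1.343, 0.629, 0.038, 1.518, -0.027, 0.996, -0.02], 'qd': [0.0, -0.001, -0.001, -0.0, -0.001, -0.001, -0.001], 'tau': [0.0, -56.34, 1.227, -19.344, 0.011, 0.01, -0.0], 'eef_pos': [188.01, 621.522, 222.871], 'tool_rot': [-3.14, 0.0, 2.848], 'force': [0.109, 0.433, 0.001], 'torque': [0.027, -0.038, 0.008], 'gripper_force': 0.0, 'width': 85.354}
scene 456.4970271730076 456.4970271730076 320.9027685331746 242.3165398012889 [[-0.503, -0.432, 0.749, -115.486], [-0.864, 0.229, -0.448, 521.708], [0.022, -0.872, -0.488, 491.63], [0.0, 0.0, 0.0, 1.0]]
top 485.2882906824289 485.2882906824289 322.56255095405083 239.20932221172143 [[0.001, -0.991, 0.131, 427.607], [-1.0, -0.002, -0.007, 114.642], [0.008, -0.131, -0.991, 935.799], [0.0, 0.0, 0.0, 1.0]]
```

View pics/scene0.png

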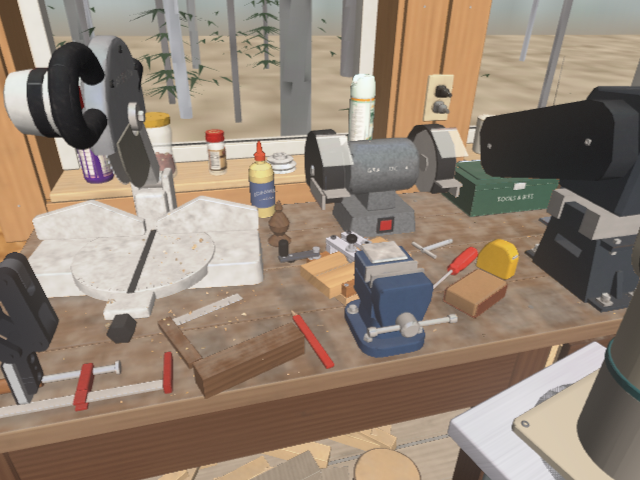

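View pics/top0.png

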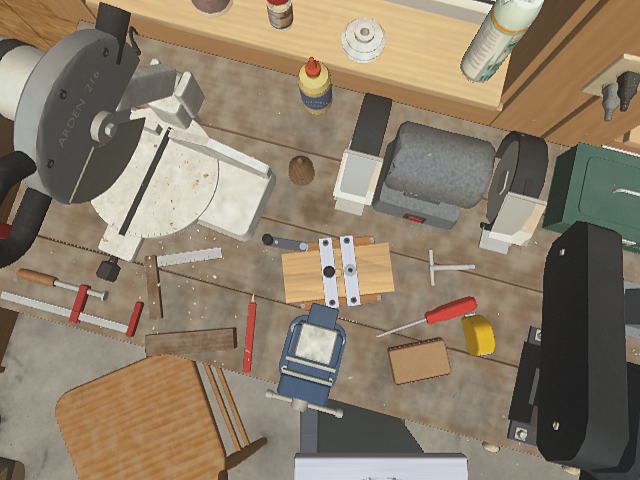

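The scene view shows the jig behind the vise, at about (345,265). The top view shows the board at (283–395, 243–305), the plunger knob at (329,272), the bush at (350,270), the clamp knob at (267,240) and the chuck key at about (450,267).

```bash
cat > h.py <<'E'
import numpy as np, cv2
def load(n): return np.load(n)
def ray(im,uv,z):
    uv=np.atleast_2d(np.asarray(uv,float)); T=im["T"]
    d=np.c_[(uv[:,0]-im["cx"])/im["fx"],(uv[:,1]-im["cy"])/im["fy"],np.ones(len(uv))]@T[:3,:3].T
    return T[:3,3]+d*((z-T[2,3])/d[:,2])[:,None]
def cloud(im):
    v,u=np.mgrid[:480,:640]; r=im["range_z"]
    P=np.stack([(u-im["cx"])/im["fx"]*r,(v-im["cy"])/im["fy"]*r,r],-1)
    return P@im["T"][:3,:3].T+im["T"][:3,3]
E
python3 - <<'E'
from h import *
im=load("top0.npz");c=im["color"][:,:,::-1]
cv2.imwrite("pics/crop.png",cv2.resize(c[215:315,245:405],None,fx=5,fy=5,interpolation=cv2.INTER_CUBIC))
hsv=cv2.cvtColor(c,cv2.COLOR_BGR2HSV);P=cloud(im)
print(hsv[275,300],hsv[270,380],hsv[240,372],hsv[272,329],P[275,300],P[270,380],P[272,329],P[270,350],P[240,267],P[243,305])
for n,(a,b,d,e) in dict(vise=(280,345,310,400),saw=(80,275,100,240),grinder=(335,550,95,250),finial=(288,315,152,186),drill=(510,630,225,440)).items():
    q=P[d:e,a:b];print(n,np.nanmax(q[...,2]))
E
```

```text
[ 17 102 190] [ 17 108 193] [106  35 173] [15 31 66] [479.63435634 149.55799371  38.63018088] [489.16579549   1.38793145  37.05536379] [481.53672478  97.20207829  96.26029144] [486.635557    59.34534081  72.99757327] [538.33884001 206.20544637  87.32374795] [536.62173885 140.06007103  59.22313779]
vise 935.7992368426286
saw 935.7992368426286
grinder 935.7992368426286
finial 935.7992368426286
drill 935.7992368426286
```

View pics/crop.png

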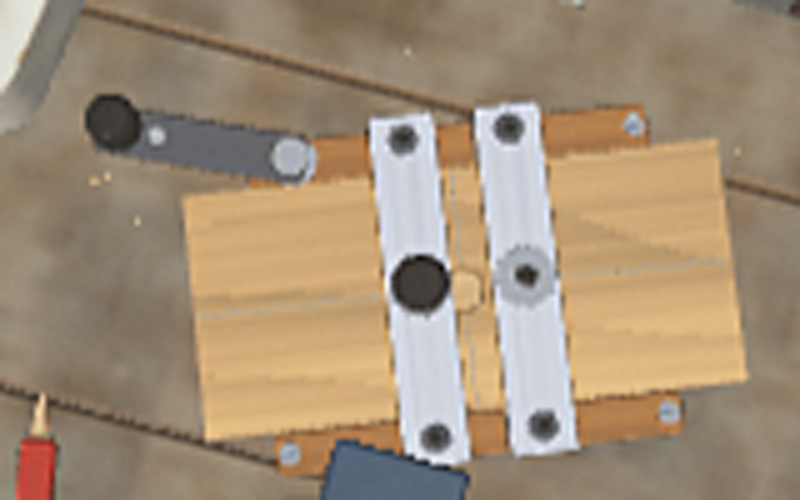

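The crop shows the board corners at about (185,197), (717,140), (747,380) and (207,440). The knob is at (420,284), the hole at (467,290) between the bridges, and the clamp knob at (113,122). So the plunger is on the left (+y) side and the board must be pushed from its right end.

```bash
python3 - <<'E'
from h import *
im=load("top0.npz");c=im["color"][:,:,::-1];hsv=cv2.cvtColor(c,cv2.COLOR_BGR2HSV);P=cloud(im)
px=lambda q:(np.atleast_2d(q)+.5)/5-.5+[245,215]
C=ray(im,px([(185,197),(717,140),(747,380),(207,440)]),40)
print("corners",C.round(1).tolist())
# board mask by colour and depth
m=(abs(hsv[...,0].astype(int)-17)<6)&(hsv[...,1]>70)&(hsv[...,2]>150)&(P[...,2]>28)&(P[...,2]<50)
m[:235]=0;m[312:]=0;m[:,:275]=0;m[:,405:]=0
m=cv2.morphologyEx(m.astype(np.uint8),cv2.MORPH_OPEN,np.ones((3,3)))
v,u=np.nonzero(m);W=ray(im,np.c_[u,v],40)[:,:2]
r=cv2.minAreaRect(W.astype(np.float32));print("rect",r,cv2.boxPoints(r).round(1).tolist())
ctr=C.mean(0);e=(C[0]+C[3]-C[1]-C[2])[:2];yaw=np.arctan2(-e[0],e[1]);print("ctr",ctr,"yaw",yaw, "len",np.linalg.norm(e)/2)
ex=np.array([np.cos(yaw),np.sin(yaw)]);ey=np.array([-ex[1],ex[0]])
def rel(n,p):
    p=np.asarray(p)[:2];print(n,p.round(1),"rel board",((p-ctr[:2])@ex).round(1),((p-ctr[:2])@ey).round(1))
rel("plunger",ray(im,px((420,284)),98)[0]);rel("hole",ray(im,px((467,290)),40)[0])
rel("bush",ray(im,px((526,274)),72)[0])
rel("knob",ray(im,px((113,122)),86)[0]);rel("pivot",ray(im,px((293,158)),62)[0])
for n,q in dict(s1=(633,125),s2=(670,412),s3=(290,455)).items(): rel(n,ray(im,px(q),40)[0])
for n,(a,b,d,e_) in dict(vise=(280,345,310,400),finial=(288,315,152,186),grinderL=(335,392,95,215),saw=(200,275,160,240)).items():
    q=P[d:e_,a:b].reshape(-1,3);ok=im["range_z"][d:e_,a:b].ravel()>0;q=q[ok];q=q[q[:,2]>15]
    print(n,q.min(0).round(),q.max(0).round())
# chuck key extents
rel("key end",ray(im,(431,267),8)[0])
E
```

```text
corners [[518.4, 183.9, 40.0], [540.0, -13.9, 40.0], [451.1, -23.4, 40.0], [429.1, 174.8, 40.0]]
rect ((484.2720947265625, 80.8807373046875), (121.54326629638672, 199.8333282470703), 6.220186710357666) [[413.0, 173.60000610351562], [434.70001220703125, -25.0], [555.5, -11.899999618530273], [533.9000244140625, 186.8000030517578]]
ctr [484.65517354  80.31886829  40.        ] yaw 0.10981627114343341 len 199.18670562524701
plunger [482.5  97.9] rel board -0.3 17.7
hole [484.1  79.4] rel board -0.7 -0.8
bush [487.8  59.6] rel board 0.8 -20.9
knob [540.3 206. ] rel board 69.1 118.9
pivot [530.4 143.2] rel board 52.4 57.5
s1 [545.6  17.3] rel board 53.7 -69.3
s2 [439.4   5.1] rel board -53.2 -69.8
s3 [423.7 144.4] rel board -53.6 70.3
vise [265.  68.  15.] [416. 186. 138.]
finial [661. 128.  32.] [703. 171. 103.]
grinderL [576. -25.  15.] [763.  90. 237.]
saw [540. 197.  15.] [695. 342. 117.]
key end [ 497.  -100.2] rel board -7.5 -180.8
```

>>> step_arm --plan '[{"az":0.1062,"gripper":0},{"az":0.1062,"gripper":0},{"az":0.1062,"gripper":0},{"az":0.1062,"gripper":0},{"az":0.1062,"gripper":0},{"az":0.1062,"gripper":0},{"az":0.1062,"gripper":0},{"dx":-0.13,"dy":0.065,"gripper":0},{"dx":-0.13,"dy":0.065,"gripper":0},{"dx":-0.13,"dy":0.065,"gripper":0},{"dx":-0.13,"dy":0.065,"gripper":0},{"dx":-0.13,"dy":0.065,"gripper":0},{"dx":-0.13,"dy":0.065,"gripper":0},{"gripper":0}]'

```text
invalid input
```

>>> step_arm --plan '[{"dx":0,"dy":0,"dz":0,"ax":0,"ay":0,"az":0.106,"gripper":0}]'

```text
clock: 0.22
eef_pos: [188.2, 621.7, 223.2]
tool_rot: [-3.14, -0.0, 2.677]
force: [0.2, -0.4, -0.5]
width: 70.0
gripper_force: 0.0
```

>>> step_arm --plan '[{"dx":0,"dy":0,"dz":0,"ax":0,"ay":0,"az":0.106,"gripper":0},{"dx":0,"dy":0,"dz":0,"ax":0,"ay":0,"az":0.106,"gripper":0},{"dx":0,"dy":0,"dz":0,"ax":0,"ay":0,"az":0.106,"gripper":0},{"dx":0,"dy":0,"dz":0,"ax":0,"ay":0,"az":0.106,"gripper":0},{"dx":0,"dy":0,"dz":0,"ax":0,"ay":0,"az":0.106,"gripper":0},{"dx":0,"dy":0,"dz":0,"ax":0,"ay":0,"az":0.108,"gripper":0},{"dx":-0.13,"dy":0.065,"dz":0,"ax":0,"ay":0,"az":0,"gripper":0},{"dx":-0.13,"dy":0.065,"dz":0,"ax":0,"ay":0,"az":0,"gripper":0},{"dx":-0.13,"dy":0.065,"dz":0,"ax":0,"ay":0,"az":0,"gripper":0},{"dx":-0.13,"dy":0.065,"dz":0,"ax":0,"ay":0,"az":0,"gripper":0},{"dx":-0.13,"dy":0.065,"dz":0,"ax":0,"ay":0,"az":0,"gripper":0},{"dx":-0.13,"dy":0.065,"dz":0,"ax":0,"ay":0,"az":0,"gripper":0},{"dx":0,"dy":0,"dz":0,"ax":0,"ay":0,"az":0,"gripper":0}]'

```text
clock: 1.85
eef_pos: [332.1, 398.4, 223.9]
tool_rot: [3.141, 0.002, 1.672]
force: [-1.5, 0.5, -0.7]
width: 0.2
gripper_force: 0.0
```

>>> step_arm --plan '[{"dx":-0.156,"dy":0.039,"dz":0,"ax":0,"ay":0,"az":0,"gripper":0},{"dx":-0.156,"dy":0.039,"dz":0,"ax":0,"ay":0,"az":0,"gripper":0},{"dx":-0.156,"dy":0.039,"dz":0,"ax":0,"ay":0,"az":0,"gripper":0},{"dx":-0.156,"dy":0.039,"dz":0,"ax":0,"ay":0,"az":0,"gripper":0},{"dx":-0.156,"dy":0.039,"dz":0,"ax":0,"ay":0,"az":0,"gripper":0},{"dx":-0.156,"dy":0.039,"dz":0,"ax":0,"ay":0,"az":0,"gripper":0},{"dx":-0.156,"dy":0.039,"dz":0,"ax":0,"ay":0,"az":0,"gripper":0},{"dx":-0.156,"dy":0.039,"dz":0,"ax":0,"ay":0,"az":0,"gripper":0},{"dx":-0.156,"dy":0.039,"dz":0,"ax":0,"ay":0,"az":0,"gripper":0},{"dx":-0.156,"dy":0.039,"dz":0,"ax":0,"ay":0,"az":0,"gripper":0},{"dx":0,"dy":0,"dz":0,"ax":0,"ay":0,"az":0,"gripper":0},{"dx":0,"dy":0,"dz":0,"ax":0,"ay":0,"az":0,"gripper":0}]'

```text
clock: 3.35
eef_pos: [496.5, -49.2, 223.4]
tool_rot: [-3.141, -0.001, 1.68]
force: [0.0, 0.3, -0.5]
width: 0.0
gripper_force: 0.0
```

>>> step_arm --plan '[{"dx":-0.01,"dy":0.008,"dz":0.117,"ax":0,"ay":0,"az":0,"gripper":0},{"dx":0,"dy":0,"dz":0.117,"ax":0,"ay":0,"az":0,"gripper":0},{"dx":0,"dy":0,"dz":0.117,"ax":0,"ay":0,"az":0,"gripper":0},{"dx":0,"dy":0,"dz":0.117,"ax":0,"ay":0,"az":0,"gripper":0},{"dx":0,"dy":0,"dz":0.117,"ax":0,"ay":0,"az":0,"gripper":0},{"dx":0,"dy":0,"dz":0,"ax":0,"ay":0,"az":0,"gripper":0},{"dx":0,"dy":0,"dz":0,"ax":0,"ay":0,"az":0,"gripper":0}]'

```text
clock: 4.22
eef_pos: [499.9, -52.2, 49.1]
tool_rot: [3.141, -0.0, 1.681]
force: [0.7, 0.3, 0.6]
width: 0.3
gripper_force: 0.0
```

```bash
python3 - <<'E'
from cell import ctrl
import cv2, numpy as np
a=ctrl.get_image("scene")["color"][:,:,::-1]; b=ctrl.get_image("top")["color"][:,:,::-1]
o=np.vstack([cv2.resize(a[200:300,290:490],None,fx=3,fy=3),cv2.resize(b[215:315,270:470],None,fx=3,fy=3)])
cv2.imwrite("pics/p1.png",o)
s=ctrl.read_state();print(s["clock"],s["eef_pos"],s["force"])
E
```

```text
4.325 [500.50878968 -52.68090171  49.71084102] [-0.44808993  0.48348815  0.4147269 ]
```

View pics/p1.png

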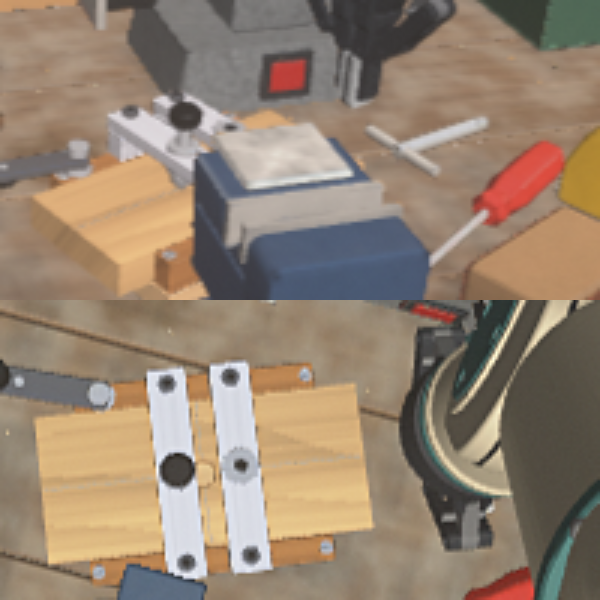

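The left end is clear, the hole is at crop (205,473) just right of the plunger knob (177,470), and the gripper stands free off the board's right end. I'll approach now.

>>> step_arm --plan '[{"dx":0.015,"dy":0,"dz":0,"ax":0,"ay":0,"az":0,"gripper":0},{"dx":0.015,"dy":0,"dz":0,"ax":0,"ay":0,"az":0,"gripper":0},{"dx":0.015,"dy":0,"dz":0,"ax":0,"ay":0,"az":0,"gripper":0},{"dx":0.01,"dy":0,"dz":0,"ax":0,"ay":0,"az":0,"gripper":0},{"dx":0.004,"dy":0,"dz":0,"ax":0,"ay":0,"az":0,"gripper":0},{"dx":0.004,"dy":0,"dz":0,"ax":0,"ay":0,"az":0,"gripper":0},{"dx":0.004,"dy":0,"dz":0,"ax":0,"ay":0,"az":0,"gripper":0}]'

```text
clock: 5.2
eef_pos: [497.3, -33.2, 48.3]
tool_rot: [-3.142, 0.0, 1.679]
force: [-0.6, -0.7, -0.2]
width: 0.1
gripper_force: 0.0
```

>>> step_arm --plan '[{"dx":0.004,"dy":0,"dz":0,"ax":0,"ay":0,"az":0,"gripper":0},{"dx":0.004,"dy":0,"dz":0,"ax":0,"ay":0,"az":0,"gripper":0},{"dx":0.004,"dy":0,"dz":0,"ax":0,"ay":0,"az":0,"gripper":0},{"dx":0.004,"dy":0,"dz":0,"ax":0,"ay":0,"az":0,"gripper":0},{"dx":0.004,"dy":0,"dz":0,"ax":0,"ay":0,"az":0,"gripper":0}]'

```text
clock: 5.82
eef_pos: [496.6, -27.1, 48.3]
tool_rot: [3.142, -0.0, 1.679]
force: [0.2, 0.8, 0.1]
width: -0.1
gripper_force: 0.0
```

>>> step_arm --plan '[{"dx":0.004,"dy":0,"dz":0,"ax":0,"ay":0,"az":0,"gripper":0},{"dx":0.004,"dy":0,"dz":0,"ax":0,"ay":0,"az":0,"gripper":0},{"dx":0.004,"dy":0,"dz":0,"ax":0,"ay":0,"az":0,"gripper":0}]'

```text
clock: 6.2
eef_pos: [496.2, -23.5, 48.3]
tool_rot: [3.142, -0.0, 1.679]
force: [-0.8, 0.3, 0.2]
width: 0.1
gripper_force: 0.0
```

>>> step_arm --plan '[{"dx":0.004,"dy":0,"dz":0,"ax":0,"ay":0,"az":0,"gripper":0},{"dx":0.004,"dy":0,"dz":0,"ax":0,"ay":0,"az":0,"gripper":0}]'

```text
clock: 6.45
eef_pos: [495.9, -21.1, 48.3]
tool_rot: [-3.142, -0.0, 1.679]
force: [-0.6, 0.1, 0.1]
width: -0.1
gripper_force: 0.0
```

```bash
python3 - <<'E'
from cell import ctrl
import cv2, numpy as np
from h import *
for n in("scene","top"):
    im=ctrl.get_image(n);np.savez(n+"2.npz",**im)
b=im["color"][:,:,::-1]
a=load("scene2.npz")["color"][:,:,::-1]
cv2.imwrite("pics/p2.png",np.vstack([cv2.resize(a[200:300,290:490],None,fx=3,fy=3),cv2.resize(b[215:315,270:470],None,fx=3,fy=3)]))
s=ctrl.read_state();print(s["clock"],s["eef_pos"],s["force"])
E
```

```text
6.55 [495.89473073 -21.03376704  48.23645088] [ 0.32810778  0.1650495  -0.49526589]
```

View pics/p2.png

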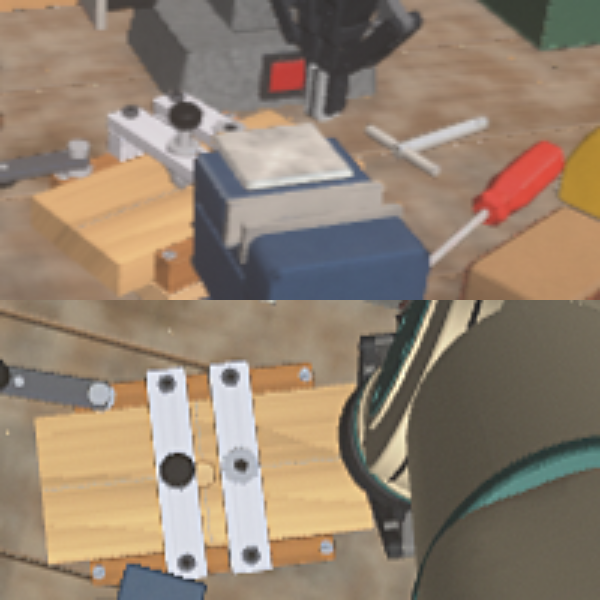

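The fingertip is visible in the scene view at crop (330,112), i.e. pixel (400,237), apparently just off the board's right end, and the board hasn't moved. I'll check the tip's position by depth.

```bash
python3 - <<'E'
from h import *
im=load("scene2.npz");P=cloud(im)
Ti=np.linalg.inv(im["T"])
for z in (10,18,26,40,60): 
    q=Ti@[495.9,-21,z,1];print(z,im["fx"]*q[0]/q[2]+im["cx"],im["fy"]*q[1]/q[2]+im["cy"])
for v in (222,226,230,234,236,237,238): print(v,[P[v,u].round(0).tolist() for u in range(390,410,3)])
E
```

```text
10 394.726950363196 257.8153268242281
18 395.12117483416705 254.46282773519755
26 395.51871755332013 251.08211014420516
40 396.22252879473865 245.09687401745467
60 397.24628478858415 236.39081620145294
222 [[587.0, -76.0, 38.0], [497.0, -7.0, 95.0], [490.0, -9.0, 97.0], [483.0, -10.0, 100.0], [480.0, -15.0, 101.0], [467.0, -10.0, 108.0], [459.0, -11.0, 111.0]]
226 [[585.0, -75.0, 30.0], [497.0, -8.0, 86.0], [490.0, -10.0, 88.0], [486.0, -14.0, 89.0], [483.0, -18.0, 90.0], [483.0, -26.0, 88.0], [578.0, -122.0, 22.0]]
230 [[507.0, -10.0, 72.0], [495.0, -7.0, 78.0], [490.0, -10.0, 80.0], [484.0, -13.0, 82.0], [482.0, -19.0, 82.0], [482.0, -27.0, 79.0], [578.0, -124.0, 11.0]]
234 [[587.0, -79.0, 8.0], [495.0, -9.0, 69.0], [489.0, -11.0, 71.0], [485.0, -15.0, 72.0], [484.0, -22.0, 71.0], [581.0, -119.0, 0.0], [577.0, -124.0, 1.0]]
236 [[589.0, -82.0, 1.0], [495.0, -9.0, 65.0], [488.0, -10.0, 67.0], [482.0, -13.0, 69.0], [483.0, -21.0, 67.0], [572.0, -111.0, 2.0], [570.0, -118.0, 1.0]]
237 [[585.0, -79.0, 1.0], [495.0, -9.0, 62.0], [489.0, -12.0, 64.0], [484.0, -15.0, 66.0], [483.0, -22.0, 64.0], [567.0, -107.0, 2.0], [565.0, -115.0, 1.0]]
238 [[582.0, -77.0, 0.0], [492.0, -7.0, 62.0], [487.0, -11.0, 63.0], [485.0, -17.0, 63.0], [569.0, -100.0, 1.0], [567.0, -108.0, -0.0], [563.0, -113.0, -0.0]]
```

By depth the fingertips end at z≈61, not 26, so the reported TCP height and the camera disagree by about 35 mm. I'll back off, go part of the way down (safe under either reading) and measure again.

>>> step_arm --plan '[{"dx":-0.03,"dy":0,"dz":0,"ax":0,"ay":0,"az":0,"gripper":0},{"dx":-0.03,"dy":0,"dz":0,"ax":0,"ay":0,"az":0,"gripper":0},{"dx":0,"dy":0,"dz":0.02,"ax":0,"ay":0,"az":0,"gripper":0},{"dx":0,"dy":0,"dz":0.02,"ax":0,"ay":0,"az":0,"gripper":0},{"dx":0,"dy":0,"dz":0.02,"ax":0,"ay":0,"az":0,"gripper":0},{"dx":0,"dy":0,"dz":0,"ax":0,"ay":0,"az":0,"gripper":0}]'

```text
clock: 7.3
eef_pos: [497.4, -38.8, 29.6]
tool_rot: [-3.14, -0.0, 1.679]
force: [0.0, -0.3, 0.3]
width: 0.3
gripper_force: 0.0
```

```bash
cat > tip.py <<'E'
from cell import ctrl
from h import *
s=ctrl.read_state();e=s["eef_pos"];print(s["clock"],e.round(1) if hasattr(e,'round') else e,s["force"])
im=ctrl.get_image("scene");P=cloud(im);ok=im["range_z"]>0
m=ok&(abs(P[...,0]-e[0])<35)&(abs(P[...,1]-e[1])<30)&(P[...,2]>5)&(P[...,2]<e[2]+70)
q=P[m];z0=np.percentile(q[:,2],1)
print("n",len(q),"lowest",np.sort(q[:,2])[:12].round(1))
for a in range(5,120,10):
    k=q[(q[:,2]>=a)&(q[:,2]<a+10)]
    if len(k):print(a,len(k),k.min(0).round(0),k.max(0).round(0))
E
python3 tip.py
```

```text
7.3 [497.4 -38.8  29.6] [ 0.0304952  -0.25209361  0.33202939]
n 484 lowest [37.9 38.8 38.9 39.3 39.3 39.3 39.9 40.  40.  40.2 40.5 40.6]
35 30 [488. -46.  38.] [532. -10.  45.]
45 65 [482. -47.  45.] [510. -25.  55.]
55 65 [481. -45.  55.] [511. -25.  65.]
65 56 [482. -46.  65.] [508. -25.  74.]
75 66 [466. -43.  75.] [525. -22.  85.]
85 151 [462. -52.  85.] [532. -21.  95.]
95 51 [464. -50.  95.] [531. -19. 100.]
```

>>> step_arm --plan '[{"dx":0,"dy":0,"dz":0.01,"ax":0,"ay":0,"az":0,"gripper":0},{"dx":0,"dy":0,"dz":0.01,"ax":0,"ay":0,"az":0,"gripper":0},{"dx":0,"dy":0,"dz":0.006,"ax":0,"ay":0,"az":0,"gripper":0}]'

```text
clock: 7.72
eef_pos: [497.9, -39.1, 22.3]
tool_rot: [-3.141, -0.0, 1.679]
force: [0.7, 0.2, -0.2]
width: 0.3
gripper_force: 0.0
```

>>> step_arm --plan '[{"dx":0,"dy":0,"dz":0.006,"ax":0,"ay":0,"az":0,"gripper":0},{"dx":0,"dy":0,"dz":0.006,"ax":0,"ay":0,"az":0,"gripper":0},{"dx":0,"dy":0,"dz":0.006,"ax":0,"ay":0,"az":0,"gripper":0},{"dx":0,"dy":0,"dz":0,"ax":0,"ay":0,"az":0,"gripper":0}]'

```text
clock: 8.22
eef_pos: [497.8, -39.1, 16.9]
tool_rot: [-3.141, -0.0, 1.679]
force: [-1.0, -0.1, -0.3]
width: 0.1
gripper_force: 0.0
```

```bash
python3 tip.py
```

```text
8.225 [497.8 -39.1  16.9] [-0.95190231 -0.09374614 -0.25418677]
n 428 lowest [26.4 31.6 32.6 33.5 35.2 35.6 35.6 35.7 36.2 37.3 37.4 37.7]
25 4 [486. -45.  26.] [492. -37.  34.]
35 66 [482. -46.  35.] [533.  -9.  45.]
45 64 [482. -46.  45.] [510. -25.  55.]
55 56 [480. -45.  55.] [511. -25.  65.]
65 82 [465. -50.  65.] [527. -21.  75.]
75 140 [464. -54.  75.] [531. -20.  85.]
85 16 [468. -54.  85.] [531. -22.  87.]
```

Confirmed: no bench contact, and the camera puts the tips at about 30 mm. I'll trust the camera and push from 4 mm lower.

>>> step_arm --plan '[{"dx":0,"dy":0,"dz":0.013,"ax":0,"ay":0,"az":0,"gripper":0},{"dx":0.006,"dy":0,"dz":0,"ax":0,"ay":0,"az":0,"gripper":0},{"dx":0.006,"dy":0,"dz":0,"ax":0,"ay":0,"az":0,"gripper":0},{"dx":0.004,"dy":0,"dz":0,"ax":0,"ay":0,"az":0,"gripper":0},{"dx":0.004,"dy":0,"dz":0,"ax":0,"ay":0,"az":0,"gripper":0},{"dx":0.004,"dy":0,"dz":0,"ax":0,"ay":0,"az":0,"gripper":0},{"dx":0.004,"dy":0,"dz":0,"ax":0,"ay":0,"az":0,"gripper":0}]'

```text
clock: 9.15
eef_pos: [497.0, -30.7, 13.2]
tool_rot: [3.142, -0.0, 1.679]
force: [-0.1, 0.6, 0.9]
width: -0.1
gripper_force: 0.0
```

>>> step_arm --plan '[{"dx":0.004,"dy":0,"dz":0,"ax":0,"ay":0,"az":0,"gripper":0},{"dx":0.004,"dy":0,"dz":0,"ax":0,"ay":0,"az":0,"gripper":0},{"dx":0.004,"dy":0,"dz":0,"ax":0,"ay":0,"az":0,"gripper":0}]'

```text
clock: 9.52
eef_pos: [497.0, -29.4, 13.2]
tool_rot: [3.141, 0.003, 1.677]
force: [0.4, -5.7, -1.3]
width: 0.1
gripper_force: 3.1
```

>>> step_arm --plan '[{"dx":0.004,"dy":0,"dz":0,"ax":0,"ay":0,"az":0,"gripper":0},{"dx":0.004,"dy":0,"dz":0,"ax":0,"ay":0,"az":0,"gripper":0},{"dx":0.004,"dy":0,"dz":0,"ax":0,"ay":0,"az":0,"gripper":0},{"dx":0.004,"dy":0,"dz":0,"ax":0,"ay":0,"az":0,"gripper":0}]'

```text
clock: 10.02
eef_pos: [496.7, -24.8, 13.3]
tool_rot: [3.14, 0.003, 1.677]
force: [0.4, -6.6, -0.8]
width: 0.2
gripper_force: 3.1
```

>>> step_arm --plan '[{"dx":0.004,"dy":0,"dz":0,"ax":0,"ay":0,"az":0,"gripper":0},{"dx":0.004,"dy":0,"dz":0,"ax":0,"ay":0,"az":0,"gripper":0},{"dx":0.004,"dy":0,"dz":0,"ax":0,"ay":0,"az":0,"gripper":0},{"dx":0.004,"dy":0,"dz":0,"ax":0,"ay":0,"az":0,"gripper":0},{"dx":0.004,"dy":0,"dz":0,"ax":0,"ay":0,"az":0,"gripper":0},{"dx":0.003,"dy":0,"dz":0,"ax":0,"ay":0,"az":0,"gripper":0}]'

```text
clock: 10.78
eef_pos: [495.4, -16.0, 13.2]
tool_rot: [3.141, 0.0, 1.678]
force: [-0.0, -1.0, -0.8]
width: 0.2
gripper_force: 1.1
```

```bash
cat > kn.py <<'E'
from cell import ctrl
from h import *
import sys
s=ctrl.read_state();print(round(s["clock"],2),s["eef_pos"].round(1),s["force"].round(1))
b=load("top0.npz");im=ctrl.get_image("top");P=cloud(im)
print("knob z",P[271:275,327:332,2].round(1).mean(), "start",cloud(b)[271:275,327:332,2].mean())
ey=np.array([-.1094,.994]);ex=np.array([.994,.1094]);c0=np.array([484.65,80.32])
for I in (b,im):
    hsv=cv2.cvtColor(I["color"],cv2.COLOR_RGB2HSV).astype(int)
    # left end along lines in board frame: warm bright wood vs bench
    v,u=np.mgrid[235:315,262:320];uv=np.c_[u.ravel(),v.ravel()]
    W=ray(I,uv,40)[:,:2]-c0;x=W@ex;y=W@ey
    val=hsv[235:315,262:320].reshape(-1,3)
    g=(abs(x)<30)&(y>60)&(y<150)
    yy=np.round(y[g]);vv=(val[g][:,1]>75)&(val[g][:,2]>140)
    print("left end y (wood length from y=60):",60+np.sum([vv[yy==k].mean() for k in range(60,150) if (yy==k).any()]).round(2))
E
python3 kn.py
```

```text
10.78 [495.4 -16.   13.2] [-0.  -1.  -0.8]
knob z 92.95 start 97.18552261743949
left end y (wood length from y=60): 100.9
left end y (wood length from y=60): 114.47
```

>>> step_arm --plan '[{"dx":0,"dy":0,"dz":0,"ax":0,"ay":0,"az":0,"gripper":0},{"dx":0.003,"dy":0,"dz":0,"ax":0,"ay":0,"az":0,"gripper":0},{"dx":0.003,"dy":0,"dz":0,"ax":0,"ay":0,"az":0,"gripper":0},{"dx":0.003,"dy":0,"dz":0,"ax":0,"ay":0,"az":0,"gripper":0}]'

```text
clock: 11.32
eef_pos: [495.0, -12.5, 13.2]
tool_rot: [-3.141, -0.0, 1.679]
force: [-0.3, -1.2, -0.3]
width: -0.1
gripper_force: 0.8
```

```bash
python3 kn.py
```

```text
11.32 [495.  -12.5  13.2] [-0.3 -1.2 -0.3]
knob z 84.965 start 97.18552261743949
left end y (wood length from y=60): 100.9
left end y (wood length from y=60): 118.05
```

The plunger has sunk 12 mm, so it is home. I'll take the fingers off.

>>> step_arm --plan '[{"dx":-0.01,"dy":0,"dz":0,"ax":0,"ay":0,"az":0,"gripper":0},{"dx":-0.02,"dy":0,"dz":0,"ax":0,"ay":0,"az":0,"gripper":0},{"dx":0,"dy":0,"dz":0,"ax":0,"ay":0,"az":0,"gripper":0},{"dx":0,"dy":0,"dz":0,"ax":0,"ay":0,"az":0,"gripper":0},{"dx":0,"dy":0,"dz":0,"ax":0,"ay":0,"az":0,"gripper":0}]'

```text
clock: 12.0
eef_pos: [496.0, -21.6, 13.2]
tool_rot: [-3.141, -0.0, 1.679]
force: [-0.4, 0.2, 0.3]
width: 0.4
gripper_force: 0.0
```

```bash
python3 kn.py
```

```text
12.0 [496.  -21.6  13.2] [-0.4  0.2  0.3]
knob z 85.57000000000002 start 97.18552261743949
left end y (wood length from y=60): 100.9
left end y (wood length from y=60): 118.22999999999999
```

>>> step_arm --plan '[{"dx":0.009,"dy":0,"dz":0,"ax":0,"ay":0,"az":0,"gripper":0},{"dx":0.009,"dy":0,"dz":0,"ax":0,"ay":0,"az":0,"gripper":0},{"dx":0.007,"dy":0,"dz":0,"ax":0,"ay":0,"az":0,"gripper":0},{"dx":0.003,"dy":0,"dz":0,"ax":0,"ay":0,"az":0,"gripper":0},{"dx":0.003,"dy":0,"dz":0,"ax":0,"ay":0,"az":0,"gripper":0},{"dx":0.002,"dy":0,"dz":0,"ax":0,"ay":0,"az":0,"gripper":0}]'

```text
clock: 12.8
eef_pos: [495.0, -12.4, 13.2]
tool_rot: [3.141, 0.001, 1.679]
force: [0.2, -1.5, -0.5]
width: 0.2
gripper_force: 0.7
```

>>> step_arm --plan '[{"dx":0.003,"dy":0,"dz":0,"ax":0,"ay":0,"az":0,"gripper":0},{"dx":0.003,"dy":0,"dz":0,"ax":0,"ay":0,"az":0,"gripper":0}]'

```text
clock: 13.05
eef_pos: [495.1, -11.8, 13.2]
tool_rot: [3.141, 0.002, 1.678]
force: [0.3, -6.8, -0.8]
width: -0.3
gripper_force: 3.1
```

>>> step_arm --plan '[{"dx":0.003,"dy":0,"dz":0,"ax":0,"ay":0,"az":0,"gripper":0},{"dx":0.002,"dy":0,"dz":0,"ax":0,"ay":0,"az":0,"gripper":0}]'

```text
clock: 13.3
eef_pos: [495.2, -11.7, 13.3]
tool_rot: [3.14, 0.004, 1.676]
force: [0.5, -8.2, -0.4]
width: 0.1
gripper_force: 4.3
```

>>> step_arm --plan '[{"dx":0.003,"dy":0,"dz":0,"ax":0,"ay":0,"az":0,"gripper":0},{"dx":0.003,"dy":0,"dz":0,"ax":0,"ay":0,"az":0,"gripper":0}]'

```text
clock: 13.55
eef_pos: [495.3, -11.6, 13.3]
tool_rot: [3.139, 0.006, 1.675]
force: [1.0, -12.3, -1.4]
width: -0.1
gripper_force: 6.2
```

>>> step_arm --plan '[{"dx":0.003,"dy":0,"dz":0,"ax":0,"ay":0,"az":0,"gripper":0},{"dx":0.001,"dy":0,"dz":0,"ax":0,"ay":0,"az":0,"gripper":0},{"dx":0,"dy":0,"dz":0,"ax":0,"ay":0,"az":0,"gripper":0}]'

```text
clock: 13.92
eef_pos: [495.4, -11.6, 13.4]
tool_rot: [3.139, 0.007, 1.674]
force: [0.0, -13.5, -1.1]
width: -0.2
gripper_force: 6.8
```

```bash
python3 kn.py
```

```text
13.93 [495.4 -11.6  13.4] [  0.  -13.5  -1.1]
knob z 84.97999999999999 start 97.18552261743949
left end y (wood length from y=60): 100.9
left end y (wood length from y=60): 118.82
```

The board is caught and pressed at 13.5 N with the plunger still home. Retract and lift, then check clearances at the left end.

>>> step_arm --plan '[{"dx":-0.03,"dy":0,"dz":0,"ax":0,"ay":0,"az":0,"gripper":0},{"dx":-0.03,"dy":0,"dz":0,"ax":0,"ay":0,"az":0,"gripper":0},{"dx":0,"dy":0,"dz":-0.09,"ax":0,"ay":0,"az":0,"gripper":0},{"dx":0,"dy":0,"dz":-0.13,"ax":0,"ay":0,"az":0,"gripper":0},{"dx":0,"dy":0,"dz":-0.13,"ax":0,"ay":0,"az":0,"gripper":0},{"dx":0,"dy":0,"dz":-0.13,"ax":0,"ay":0,"az":0,"gripper":0},{"dx":0,"dy":0,"dz":-0.06,"ax":0,"ay":0,"az":0,"gripper":0},{"dx":0,"dy":0,"dz":0,"ax":0,"ay":0,"az":0,"gripper":0}]'

```text
clock: 14.98
eef_pos: [497.0, -23.1, 176.3]
tool_rot: [3.139, -0.001, 1.68]
force: [-0.6, -0.9, 0.2]
width: 0.1
gripper_force: 0.0
```

```bash
python3 - <<'E'
from h import *
im=load("top0.npz");P=cloud(im);ok=im["range_z"]>0
q=P[ok];q=q[(q[:,2]>60)&(q[:,2]<400)]
for y in range(60,300,15):
    k=q[(q[:,1]>=y)&(q[:,1]<y+15)]
    a=k[(k[:,0]<460)];b=k[k[:,0]>505]
    print(y,"near",a.max(0).round() if len(a) else None,"far",b[b[:,0].argmin()].round() if len(b) else None)
E
```

```text
60 near [459.  75.  77.] far [505.  73.  67.]
75 near [458.  90. 135.] far [507.  89.  69.]
90 near [459. 105. 138.] far [505.  95.  66.]
105 near [458. 120. 138.] far [505. 111.  66.]
120 near [428. 135. 137.] far [684. 133.  61.]
135 near [401. 150. 137.] far [525. 145.  61.]
150 near [394. 165. 135.] far [533. 151.  60.]
165 near [355. 180. 133.] far [894. 168.  69.]
180 near [297. 195. 127.] far [898. 184.  63.]
195 near [281. 207.  79.] far [532. 207.  78.]
210 near None far [534. 212.  67.]
225 near None far [662. 226. 100.]
240 near None far [667. 241.  86.]
255 near None far [673. 256.  92.]
270 near None far [679. 270.  83.]
285 near None far [685. 285. 101.]
```

>>> step_arm --plan '[{"dx":0.09,"dy":0,"dz":0,"ax":0,"ay":0,"az":0,"gripper":0},{"dx":0.15,"dy":0,"dz":0,"ax":0,"ay":0,"az":0,"gripper":0},{"dx":0.15,"dy":0,"dz":0,"ax":0,"ay":0,"az":0,"gripper":0},{"dx":0.15,"dy":0,"dz":0,"ax":0,"ay":0,"az":0,"gripper":0},{"dx":0.15,"dy":0,"dz":0,"ax":0,"ay":0,"az":0,"gripper":0},{"dx":0.15,"dy":0,"dz":0,"ax":0,"ay":0,"az":0,"gripper":0},{"dx":0.03,"dy":0,"dz":0,"ax":0,"ay":0,"az":0,"gripper":0},{"dx":0,"dy":0,"dz":0,"ax":0,"ay":0,"az":0,"gripper":0},{"dx":0,"dy":0,"dz":0,"ax":0,"ay":0,"az":0,"gripper":0}]'

```text
clock: 16.1
eef_pos: [468.1, 233.9, 174.8]
tool_rot: [-3.141, 0.001, 1.677]
force: [-0.3, -1.1, -0.5]
width: 0.0
gripper_force: 0.0
```

>>> step_arm --plan '[{"dx":0,"dy":0,"dz":0.1,"ax":0,"ay":0,"az":0,"gripper":0},{"dx":0,"dy":0,"dz":0.12,"ax":0,"ay":0,"az":0,"gripper":0},{"dx":0,"dy":0,"dz":0.12,"ax":0,"ay":0,"az":0,"gripper":0},{"dx":0,"dy":0,"dz":0.1,"ax":0,"ay":0,"az":0,"gripper":0},{"dx":0,"dy":0,"dz":0.06,"ax":0,"ay":0,"az":0,"gripper":0},{"dx":-0.03,"dy":0,"dz":0,"ax":0,"ay":0,"az":0,"gripper":0},{"dx":0,"dy":0,"dz":0,"ax":0,"ay":0,"az":0,"gripper":0}]'

```text
clock: 16.98
eef_pos: [469.9, 224.7, 25.9]
tool_rot: [3.141, 0.001, 1.676]
force: [-0.3, -0.0, 0.2]
width: -0.2
gripper_force: 0.0
```

```bash
python3 tip.py
```

```text
16.975 [469.9 224.7  25.9] [-0.33901241 -0.02542943  0.2461141 ]
n 700 lowest [ 5.5  5.9  6.   6.5  6.7  6.8  8.2 18.  18.2 18.9 19.  19.2]
5 7 [436. 240.   5.] [445. 244.   8.]
15 55 [435. 195.  18.] [487. 201.  25.]
25 86 [435. 195.  25.] [489. 230.  35.]
35 133 [436. 195.  35.] [493. 238.  45.]
45 70 [454. 218.  45.] [475. 238.  55.]
55 76 [454. 219.  55.] [473. 238.  65.]
65 46 [454. 219.  65.] [480. 240.  75.]
75 105 [436. 213.  76.] [499. 243.  85.]
85 116 [435. 215.  85.] [504. 242.  95.]
95 6 [441. 218.  95.] [501. 242.  96.]
```

>>> step_arm --plan '[{"dx":0,"dy":0,"dz":0.02,"ax":0,"ay":0,"az":0,"gripper":0},{"dx":-0.01,"dy":0,"dz":0.017,"ax":0,"ay":0,"az":0,"gripper":0},{"dx":-0.01,"dy":0,"dz":0,"ax":0,"ay":0,"az":0,"gripper":0},{"dx":-0.01,"dy":0,"dz":0,"ax":0,"ay":0,"az":0,"gripper":0},{"dx":-0.005,"dy":0,"dz":0,"ax":0,"ay":0,"az":0,"gripper":0},{"dx":-0.004,"dy":0,"dz":0,"ax":0,"ay":0,"az":0,"gripper":0},{"dx":-0.004,"dy":0,"dz":0,"ax":0,"ay":0,"az":0,"gripper":0}]'

```text
clock: 17.9
eef_pos: [470.4, 214.1, 14.2]
tool_rot: [3.142, -0.0, 1.679]
force: [-0.6, 0.1, -1.5]
width: 0.2
gripper_force: 0.0
```

>>> step_arm --plan '[{"dx":-0.004,"dy":0,"dz":0,"ax":0,"ay":0,"az":0,"gripper":0},{"dx":-0.004,"dy":0,"dz":0,"ax":0,"ay":0,"az":0,"gripper":0},{"dx":-0.004,"dy":0,"dz":0,"ax":0,"ay":0,"az":0,"gripper":0},{"dx":-0.003,"dy":0,"dz":0,"ax":0,"ay":0,"az":0,"gripper":0}]'

```text
clock: 18.4
eef_pos: [470.9, 209.5, 14.1]
tool_rot: [-3.142, -0.0, 1.679]
force: [-0.3, 1.1, 0.6]
width: 0.1
gripper_force: 0.0
```

>>> step_arm --plan '[{"dx":-0.004,"dy":0,"dz":0,"ax":0,"ay":0,"az":0,"gripper":0},{"dx":-0.003,"dy":0,"dz":0,"ax":0,"ay":0,"az":0,"gripper":0},{"dx":-0.003,"dy":0,"dz":0,"ax":0,"ay":0,"az":0,"gripper":0}]'

```text
clock: 18.77
eef_pos: [471.1, 206.9, 14.1]
tool_rot: [-3.142, -0.0, 1.679]
force: [0.1, 1.1, -0.7]
width: 0.0
gripper_force: 0.7
```

>>> step_arm --plan '[{"dx":-0.003,"dy":0,"dz":0,"ax":0,"ay":0,"az":0,"gripper":0},{"dx":-0.003,"dy":0,"dz":0,"ax":0,"ay":0,"az":0,"gripper":0},{"dx":-0.003,"dy":0,"dz":0,"ax":0,"ay":0,"az":0,"gripper":0}]'

```text
clock: 19.15
eef_pos: [471.1, 206.6, 14.1]
tool_rot: [-3.141, -0.003, 1.681]
force: [-1.1, 8.1, -1.4]
width: 0.1
gripper_force: 4.3
```

>>> step_arm --plan '[{"dx":-0.003,"dy":0,"dz":0,"ax":0,"ay":0,"az":0,"gripper":0},{"dx":-0.003,"dy":0,"dz":0,"ax":0,"ay":0,"az":0,"gripper":0}]'

```text
clock: 19.4
eef_pos: [471.1, 206.5, 14.2]
tool_rot: [-3.142, -0.005, 1.683]
force: [-1.6, 12.5, -1.6]
width: 0.5
gripper_force: 6.0
```

>>> step_arm --plan '[{"dx":-0.003,"dy":0,"dz":0,"ax":0,"ay":0,"az":0,"gripper":0},{"dx":-0.001,"dy":0,"dz":0,"ax":0,"ay":0,"az":0,"gripper":0},{"dx":0,"dy":0,"dz":0,"ax":0,"ay":0,"az":0,"gripper":0}]'

```text
clock: 19.77
eef_pos: [471.1, 206.4, 14.2]
tool_rot: [-3.142, -0.006, 1.684]
force: [-1.1, 13.0, -2.2]
width: 0.1
gripper_force: 6.6
```

```bash
python3 - <<'E'
from h import *
exec(open("kn.py").read().split("ey=")[0])
E
```

```text
19.77 [471.1 206.4  14.2] [-1.1 13.  -2.2]
knob z 85.38499999999999 start 97.18552261743949
```

Left end pressed at 13 N with the plunger still home. I'll back off, lift, and go to the far side of the clamp knob to push it round.

>>> step_arm --plan '[{"dx":0.04,"dy":0,"dz":0,"ax":0,"ay":0,"az":0,"gripper":0},{"dx":0.05,"dy":0,"dz":0,"ax":0,"ay":0,"az":0,"gripper":0},{"dx":0,"dy":0,"dz":-0.08,"ax":0,"ay":0,"az":0,"gripper":0},{"dx":0,"dy":0,"dz":-0.12,"ax":0,"ay":0,"az":0,"gripper":0},{"dx":0,"dy":0,"dz":-0.12,"ax":0,"ay":0,"az":0,"gripper":0},{"dx":0,"dy":0,"dz":-0.05,"ax":0,"ay":0,"az":0,"gripper":0},{"dx":0,"dy":0,"dz":0,"ax":0,"ay":0,"az":0.08,"gripper":0},{"dx":0,"dy":0,"dz":0,"ax":0,"ay":0,"az":0.08,"gripper":0},{"dx":0,"dy":0,"dz":0,"ax":0,"ay":0,"az":0,"gripper":0}]'

```text
clock: 20.95
eef_pos: [468.4, 227.7, 124.4]
tool_rot: [-3.141, 0.001, 1.429]
force: [0.4, -0.4, -0.1]
width: 0.2
gripper_force: 0.0
```

```bash
cat > arm.py <<'E'
from cell import ctrl
from h import *
# clamp knob: dark blob about 86 high in the top view
im=ctrl.get_image("top");P=cloud(im);ok=im["range_z"]>0
piv=np.array([531.,143.6])
m=ok&(P[...,2]>76)&(P[...,2]<92)&(np.hypot(P[...,0]-piv[0],P[...,1]-piv[1])<80)&(np.hypot(P[...,0]-piv[0],P[...,1]-piv[1])>48)&(im["color"].max(2)<90)
n,l,st,c=cv2.connectedComponentsWithStats(m.astype(np.uint8))
s=ctrl.read_state();print(round(s["clock"],2),s["eef_pos"].round(1),s["tool_rot"].round(3),s["force"].round(1))
for i in range(1,n):
    if st[i,4]>15:
        k=ray(im,c[i],86)[0][:2];d=k-piv;phi=np.arctan2(d[1],d[0])-.1098
        print("blob",st[i,4],k.round(1),"r",np.hypot(*d).round(1),"theta",(phi-1.1208).round(3))
E
python3 arm.py
```

```text
21.0 [468.4 227.7 124.5] [-3.141e+00  1.000e-03  1.430e+00] [0.3 0.  0.4]
blob 88 [540.9 206.8] r 63.9 theta 0.185
blob 91 [482.8  97.8] r 66.4 theta -3.612
```

>>> step_arm --plan '[{"dx":-0.009,"dy":0.096,"dz":0,"ax":0,"ay":0,"az":0,"gripper":0},{"dx":-0.009,"dy":0.096,"dz":0,"ax":0,"ay":0,"az":0,"gripper":0},{"dx":-0.009,"dy":0.096,"dz":0,"ax":0,"ay":0,"az":0,"gripper":0},{"dx":-0.01,"dy":0.096,"dz":0,"ax":0,"ay":0,"az":0,"gripper":0},{"dx":0,"dy":0,"dz":0,"ax":0,"ay":0,"az":0,"gripper":0},{"dx":0,"dy":0,"dz":0.06,"ax":0,"ay":0,"az":0,"gripper":0},{"dx":0,"dy":0,"dz":0.09,"ax":0,"ay":0,"az":0,"gripper":0},{"dx":0,"dy":0,"dz":0.08,"ax":0,"ay":0,"az":0,"gripper":0},{"dx":0,"dy":0,"dz":0,"ax":0,"ay":0,"az":0,"gripper":0}]'

```text
clock: 22.12
eef_pos: [577.9, 200.5, 53.3]
tool_rot: [-3.135, 0.002, 1.429]
force: [-0.1, 0.1, 0.0]
width: 0.1
gripper_force: 0.0
```

```bash
python3 tip.py
```

```text
22.125 [577.9 200.5  53.3] [-0.11301312  0.08685695  0.00358815]
n 352 lowest [11.1 12.2 12.5 13.7 22.5 23.9 25.6 35.2 35.3 35.5 45.9 46.8]
5 4 [598. 224.  11.] [611. 229.  14.]
15 2 [603. 225.  22.] [612. 229.  24.]
25 1 [603. 228.  26.] [603. 228.  26.]
35 3 [603. 227.  35.] [610. 230.  36.]
45 30 [543. 172.  46.] [612. 230.  54.]
55 8 [544. 209.  58.] [574. 218.  65.]
65 30 [545. 194.  65.] [585. 218.  75.]
75 55 [544. 193.  75.] [586. 219.  84.]
85 77 [543. 192.  85.] [583. 215.  95.]
95 27 [561. 199.  95.] [590. 216. 104.]
105 83 [544. 195. 105.] [609. 220. 115.]
115 32 [543. 199. 115.] [599. 220. 123.]
```

>>> step_arm --plan '[{"dx":0,"dy":-0.02,"dz":0,"ax":0,"ay":0,"az":0,"gripper":0},{"dx":0,"dy":-0.02,"dz":0,"ax":0,"ay":0,"az":0,"gripper":0},{"dx":0.007,"dy":-0.022,"dz":0,"ax":0,"ay":0,"az":-0.064,"gripper":0},{"dx":0.007,"dy":-0.022,"dz":0,"ax":0,"ay":0,"az":-0.064,"gripper":0},{"dx":0.007,"dy":-0.022,"dz":0,"ax":0,"ay":0,"az":-0.064,"gripper":0},{"dx":0.007,"dy":-0.022,"dz":0,"ax":0,"ay":0,"az":-0.064,"gripper":0},{"dx":0.007,"dy":-0.022,"dz":0,"ax":0,"ay":0,"az":-0.064,"gripper":0}]'

```text
clock: 23.05
eef_pos: [538.6, 212.1, 57.4]
tool_rot: [3.135, 0.0, 1.934]
force: [3.5, 2.1, -1.3]
width: 0.1
gripper_force: 2.2
```

```bash
python3 arm.py
```

```text
23.1 [536.6 211.9  57.2] [ 3.138e+00 -1.000e-03  1.937e+00] [-0.8  1.   0.7]
blob 91 [482.9  97.7] r 66.5 theta -3.61
```

>>> step_arm --plan '[{"dx":0.008,"dy":-0.024,"dz":0.002,"ax":0,"ay":0,"az":-0.064,"gripper":0},{"dx":0.008,"dy":-0.024,"dz":0.002,"ax":0,"ay":0,"az":-0.064,"gripper":0},{"dx":0.008,"dy":-0.024,"dz":0.002,"ax":0,"ay":0,"az":-0.064,"gripper":0},{"dx":0.008,"dy":-0.024,"dz":0.002,"ax":0,"ay":0,"az":-0.064,"gripper":0},{"dx":0.008,"dy":-0.024,"dz":0.002,"ax":0,"ay":0,"az":-0.064,"gripper":0},{"dx":0.008,"dy":-0.024,"dz":0.002,"ax":0,"ay":0,"az":-0.064,"gripper":0}]'

```text
clock: 23.85
eef_pos: [496.2, 200.0, 54.4]
tool_rot: [3.134, 0.004, 2.536]
force: [3.3, 3.3, 3.8]
width: -0.1
gripper_force: 2.4
```

```bash
cat >> arm.py <<'E'
d=s["eef_pos"][:2]-piv;a=s["tool_rot"][2];u=np.array([np.cos(a),np.sin(a)]);t=np.array([-u[1],u[0]])
print("pusher radial",(d@u).round(1),"tang",(d@t).round(1),"arm theta if square",a-1.2306)
E
python3 arm.py
```

```text
23.9 [494.9 198.9  54.2] [3.136e+00 3.000e-03 2.539e+00] [2.7 1.9 3.1]
blob 92 [482.9  97.6] r 66.6 theta -3.609
pusher radial 61.1 tang -25.1 arm theta if square 1.308184773420403
```

>>> step_arm --plan '[{"dx":0.008,"dy":-0.022,"dz":0,"ax":0,"ay":0,"az":-0.064,"gripper":0},{"dx":0.008,"dy":-0.022,"dz":0,"ax":0,"ay":0,"az":-0.064,"gripper":0},{"dx":0.008,"dy":-0.022,"dz":0,"ax":0,"ay":0,"az":-0.064,"gripper":0},{"dx":0.008,"dy":-0.022,"dz":0,"ax":0,"ay":0,"az":-0.064,"gripper":0},{"dx":0.008,"dy":-0.022,"dz":0,"ax":0,"ay":0,"az":-0.064,"gripper":0},{"dx":0.007,"dy":-0.02,"dz":0,"ax":0,"ay":0,"az":-0.06,"gripper":0}]'

```text
clock: 24.65
eef_pos: [469.0, 168.6, 53.5]
tool_rot: [3.138, 0.005, 3.132]
force: [2.7, 3.3, -0.9]
width: 0.3
gripper_force: 2.1
```

```bash
python3 arm.py
```

```text
24.7 [468.3 167.4  53.4] [3.14  0.004 3.134] [3.2 3.  1.3]
blob 93 [482.8  97.6] r 66.6 theta -3.61
pusher radial 62.9 tang -23.4 arm theta if square 1.9034653515588138
```

>>> step_arm --plan '[{"dx":0.007,"dy":-0.02,"dz":0,"ax":0,"ay":0,"az":-0.06,"gripper":0},{"dx":0,"dy":-0.008,"dz":0,"ax":0,"ay":0,"az":0,"gripper":0},{"dx":0,"dy":-0.004,"dz":0,"ax":0,"ay":0,"az":0,"gripper":0},{"dx":0,"dy":0,"dz":0,"ax":0,"ay":0,"az":0,"gripper":0}]'

```text
clock: 25.2
eef_pos: [466.0, 160.0, 53.2]
tool_rot: [3.138, 0.003, -3.06]
force: [2.0, 6.7, 2.6]
width: -0.2
gripper_force: 3.5
```

```bash
python3 arm.py
```

```text
25.25 [466.  160.   53.2] [ 3.138e+00  3.000e-03 -3.060e+00] [1.7 6.6 3. ]
blob 53 [484.6  94.9] r 67.2 theta -3.563
pusher radial 63.5 tang -21.6 arm theta if square -4.290899320556024
```

>>> step_arm --plan '[{"dx":0,"dy":0.03,"dz":0,"ax":0,"ay":0,"az":0,"gripper":0},{"dx":0,"dy":0.06,"dz":0,"ax":0,"ay":0,"az":0,"gripper":0},{"dx":0,"dy":0.02,"dz":-0.08,"ax":0,"ay":0,"az":0,"gripper":0},{"dx":0,"dy":0,"dz":-0.12,"ax":0,"ay":0,"az":0,"gripper":0},{"dx":0,"dy":0,"dz":-0.12,"ax":0,"ay":0,"az":0,"gripper":0},{"dx":0,"dy":0.1,"dz":-0.1,"ax":0,"ay":0,"az":0,"gripper":0},{"dx":0,"dy":0.15,"dz":0,"ax":0,"ay":0,"az":0,"gripper":0},{"dx":0,"dy":0.15,"dz":0,"ax":0,"ay":0,"az":0,"gripper":0},{"dx":0,"dy":0.1,"dz":0,"ax":0,"ay":0,"az":0,"gripper":0},{"dx":0,"dy":0,"dz":0,"ax":0,"ay":0,"az":0,"gripper":0},{"dx":0,"dy":0,"dz":0,"ax":0,"ay":0,"az":0,"gripper":0}]'

```text
clock: 26.62
eef_pos: [448.9, 338.6, 178.0]
tool_rot: [-3.14, -0.002, -3.059]
force: [-0.2, -0.4, -0.5]
width: 0.3
gripper_force: 0.0
```

```bash
python3 arm.py; python3 - <<'E'
from h import *
exec(open("kn.py").read().split("ey=")[0])
cv2.imwrite("pics/end.png",im["color"][:,:,::-1])
E
```

```text
26.68 [449.3 338.1 178.1] [-3.14e+00 -1.00e-03 -3.06e+00] [-0.3  0.5  0.6]
blob 93 [482.9  97.7] r 66.5 theta -3.61
blob 85 [467.7 137.4] r 63.6 theta -4.274
pusher radial 65.5 tang -200.5 arm theta if square -4.290559670370328
26.68 [449.3 338.1 178.1] [-0.3  0.5  0.6]
knob z 85.28 start 97.18552261743949
```

View pics/end.png

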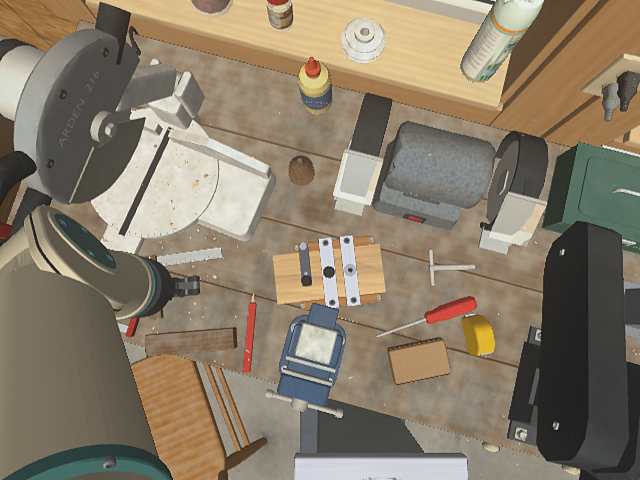

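The arm lies across the board with its knob at (306,281), theta ≈ 2.01. The plunger knob at (329,272) is still sunk, the bystanders are in place and the gripper is clear at (180,287). Handing in.

```bash
python3 -c "
from cell import ctrl
print(ctrl.finish_job())"
```

```text
the job is handed in; nothing more can be done
None
```

The job is handed in at about 27 s, with no verdict returned: the plunger is home (about 12 mm sunk), the board was pressed at about 13 N on its right end and then its left (short of the 15 N you asked, above the 10 N judged), the clamp is across at about 2.01 rad, and in the last picture the robot is clear and the bystanders look unmoved.

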